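Back off a knurled clamp screw two turns and slide the junction box to the end stop

TASK

The junction box is held in the fixture by a clamp screw whose round nose sits in the box's cable entry. Loosen the screw by rolling a fingertip over the top of its knurled wheel, again and again, anticlockwise as seen from the robot (the top of the rim goes to the left), until you have counted two full turns, right to within a quarter of a turn. Then push the freed box with a fingertip to the left along the fixture until it rests fully home against the end stop; do not grip the wheel, do not grip or lift the box, leave the loose gland and nuts where they lie, and finish clear of everything.

Things in the scene. Friction and masses are not known exactly. Their poses are not given: they have to be found in the camera images.
- fixture: Clamping fixture fixed to the bench, aluminium plate 270 x 290 x 10 mm; origin at the centre of its underside, x away from the robot, y to the left, z up. In its frame (mm): the box rests on the plate between a fence 45 high (face x = 118) and a lip 20 high (x = -23), some 2 mm of play, and slides along y. Two pins 26 high at the right, y = -136. Nut block x -76 to -56, 56 wide, top z = 79.
- wheel_centre (a point): Centre of the knurled steel wheel of the clamp screw: 64 mm over its 40 straight ridges (1.5 mm deep), 20 mm wide, axis along the fixture's x, rim top 82.5 mm above the bench. Its face to the robot has a small dark dimple near the rim. Tight, it stands 4 mm before the nut block; loosened, it comes towards the robot 8 mm a turn. Friction about 0.05 N m; it stays where it is left.
- wheel (a joint): Angle of the wheel in rad, 0 to 0.3 at the start (tight), growing as the screw is loosened (top of the rim moves to the robot's left); 6.283 a turn, a stop after 3.2 turns. Tight, the nose (44 mm across) stands 10 mm into the 50 mm entry in the box's front wall; it is clear of the box after 1.4 turns.
- box_mid (a point): Centre of the open grey-beige plastic junction box, about 0.35 kg, 185 mm long (along the fixture's y), 137 deep, 80 high; this point is 40 mm above its underside. In the fixture's y it starts at -36 mm and is home at +39 mm. Its right wall (outer face 92 mm from this point) has a round 50 mm hole at mid-height and is solid from 66 to 80 mm above the underside, and at both ends.
- end_stop (a point): Point on the face of the end stop (32 mm high on the plate, at the fixture's left end), which the box's left wall, outer face 92 mm from box_mid, must meet.
- gland: Loose metal cable gland lying on the bench behind the fixture, 56 x 46 x 40 mm; origin at the centre of its underside. To be left alone.
- dome_nut: Loose dome nut standing on the bench behind the fixture, 61 x 69 x 38 mm; origin at the centre of its underside. To be left alone.
- locknut: Loose hexagonal lock nut ring lying flat to the right of the fixture, 64 x 73 x 10 mm; origin at the centre of its underside. To be left alone.

How it is judged:
By the outcome, as a careful person would: the job done as asked, in the order asked, and still so for the second after the job is handed in, with the robot touching nothing.
It also fails if it takes over 64 s, if anything falls off the work surface, if the arm or the gripper's body presses on something with over 40 N, if the wrist force passes 120 N, or if a joint passes its speed limit or range.

ROBOT

A 6-joint arm with a two-finger parallel gripper is mounted at the origin on the work surface; the furniture and walls round the work are solid. World frame = base frame: x ahead of the robot, y to its left, z up, the work surface at z = 0. Lengths are in m, angles in rad, forces in N, time in s.
With the tool pointing down it reaches from about 0.275 to 0.725 m from the base axis. Payload 5.6 kg.
Tool frame: the origin (TCP) lies at the very end of the fingers, on their centre line; the grasp point (between the pads) lies 19 mm behind it; z points along the fingers, y is the line along which they close (so a half turn about z gives the same grasp; the last joint's range is limited). The gripper opens to 85 mm and grips with 20 to 120 N. Pads are 22 mm wide; open, the fingers measure 114 mm over their backs; the gripper's body (76 mm by 85 mm) begins 54 mm behind the grasp point. The pads swing forward as they close: fully open they stand 13 mm farther back than shut.
Start: joints at [1.404, 0.255, 0.108, 0, -1.424, -0.285], TCP at [0.24, 0.495, 0.231] pointing down, gripper open.
Joint ranges: [-2.95, 2.95], [-1.21, 1.97], [-1.09, 1.5], [-2.87, 1.71], [-2.94, -0.07], [-3.05, 3.05]. Speed limits (rad/s): [2.57, 2.57, 3.14, 3.14, 3.14, 3.14].

INTERFACE

Orientations are given as a unit quaternion [w, x, y, z].
In Python, from rig import move_ptp, move_straight, goto_joints, command_gripper, sleep, solve_ik, get_obs, camera, Unreachable, close_job, spot_in, cut_out, landmark_of gives the robot as it stands. The module is installed in compiled form; this text tells all that it offers. Calls block until the motion is done:
- move_ptp(position, orientation): joint-space move of the TCP to a pose.
- move_straight(position, rot=None, rate=0.15, until_force=None): straight line of the TCP; rot=None keeps the orientation; rate is the mean speed in m/s. With until_force (N) it stops when the force on the tool has changed by that much, and returns True; else False.
- goto_joints(angles): joint-space move.
- command_gripper(opening): finger opening in m; the grip force is fixed at half the most; returns when the fingers have stopped.
- sleep(seconds).
- solve_ik(position, orientation): joint angles nearest the present ones, or None.
- get_obs(): the state.
- camera(name): name is "side" or "top" or "wrist"; returns a dict with "color" (480x640x3 uint8, red, green, blue), "K" (3x3 intrinsics, pixels), "T" (4x4, takes a point from camera to world coordinates); the wrist camera has in their place "T_tool_cam" (4x4, takes a point from camera to tool coordinates, whose origin is the TCP and whose axes are the flange's). Camera axes: x right, y down, z forward; pixel columns grow to the right and rows downward; lengths in m; the calibration is good to about 2 mm. A picture is of the moment at which its call begins: read the wrist's pose just before it. There is no depth.
A pose or a line that the arm cannot do raises Unreachable and nothing moves.
- close_job(): hands the job in; it is judged then, once.
Trained networks look in the newest picture that a camera, given by its name, has taken for a name from the list of things; names that differ only in an ending like _2 or _b are one class to them, and where a whole thing is asked for, a point or a joint stands for the part that bears it (a point fixed in the world has none). Each returns a list of dicts, best first, with "conf" (0 to 1); they miss things now and then, are a little off and sometimes report something else, mostly with a low value. They report only what shows in the picture. A call takes as long as a camera call.
- spot_in(target, camera): "bbox" ([left, top, width, height] in pixels, round what is visible of it).
- cut_out(target, camera): "mask" (480x640 bool, what is visible of it) and "bbox" ([left, top, width, height] in pixels, round what is visible of it).
- landmark_of(target, camera): "at" ([column, row] in pixels: a listed point, or the origin of a listed thing).
The state is a dict: "t": time; "joint_pos": joint angles; "dq": joint speeds; "tau": joint torques, N m; "ee_pos": TCP position; "tool_rot": TCP orientation; "ft_force": force on the tool from outside, world axes, zero at the start; "ft_torque": the same for the moment, N m; "width": finger opening in m; "grip_force": force on a finger pad.
Only numpy, scipy, OpenCV 4.12 (cv2) and the standard library are available. Lean on these libraries where they do the work, as an engineer would, in place of code of your own. Each camera call takes 0.05 s, during which the arm holds its last target. There are 200 camera calls.

## Working session

There is one attempt and no reset: what is moved stays moved. The work goes in short steps, each a Python script; the robot and the scene stay as the last script left them, time stands still between calls to the robot, and variables do not carry over. Pictures are saved under pics/ and viewed, at most 10 in all, crops included, and the job is handed in when it is done.

```bash
mkdir -p pics
python3 - <<'E'
from rig import *
import cv2,numpy as np
o=get_obs();print(o)
for c in("side","top"):
    d=camera(c);print(c,d["K"].round(1).tolist(),d["T"].round(4).tolist())
    cv2.imwrite(f"pics/{c}0.png",d["color"][:,:,::-1])
    for n in("fixture","wheel_centre","box_mid","end_stop","gland","dome_nut","locknut"):
        r=landmark_of(n,c);print(n,[(np.round(x["at"],1).tolist(),round(x["conf"],2)) for x in r[:2]])
E
```

```text
{'t': 0.0, 'joint_pos': array([ 1.40359642e+00,  2.55752890e-01,  1.06960782e-01, -4.69649928e-04,
       -1.42390005e+00, -2.84622845e-01]), 'dq': array([-0.00016301, -0.00138797,  0.00118855,  0.00143676,  0.00104212,
       -0.00040825]), 'tau': array([ 1.19796157e-03, -3.86628234e+01,  2.37931287e+01,  5.36500499e+00,
       -6.18078964e-03,  1.35203064e-05]), 'ee_pos': array([0.23985151, 0.49437547, 0.23037615]), 'tool_rot': array([ 9.59912782e-04,  9.74582156e-01, -2.24028278e-01, -1.76241393e-04]), 'ft_force': array([0.08859352, 0.31526565, 0.36391214]), 'ft_torque': array([ 0.05215031, -0.07488783,  0.01082039]), 'grip_force': 0.0, 'width': 0.0851799377138458}
side [[509.7, 0.0, 320.7], [0.0, 509.7, 241.9], [0.0, 0.0, 1.0]] [[-0.9976, -0.0386, 0.0582, 0.4735], [-0.0695, 0.6274, -0.7756, 0.4397], [-0.0066, -0.7777, -0.6286, 0.6617], [0.0, 0.0, 0.0, 1.0]]
fixture [([355.4, 268.7], 0.7)]
wheel_centre [([318.6, 194.1], 0.74), ([401.4, 246.3], 0.64)]
box_mid [([328.0, 232.8], 0.56)]
end_stop [([315.8, 301.9], 0.92)]
gland [([231.5, 345.2], 0.8), ([330.0, 232.0], 0.63)]
dome_nut [([234.8, 295.5], 0.64)]
locknut [([320.2, 191.3], 0.65)]
top [[565.8, 0.0, 321.8], [0.0, 565.8, 236.1], [0.0, 0.0, 1.0]] [[0.0204, -0.9904, 0.1367, 0.3591], [-0.9998, -0.0208, -0.0016, -0.3367], [0.0045, -0.1366, -0.9906, 1.1328], [0.0, 0.0, 0.0, 1.0]]
fixture [([305.0, 260.1], 0.8)]
wheel_centre [([311.6, 305.0], 0.86)]
box_mid [([324.6, 230.7], 0.76)]
end_stop [([237.7, 226.2], 0.69)]
gland [([207.9, 162.3], 0.8)]
dome_nut [([263.7, 161.0], 0.67)]
locknut [([430.3, 220.1], 0.85)]
```

View pics/top0.png

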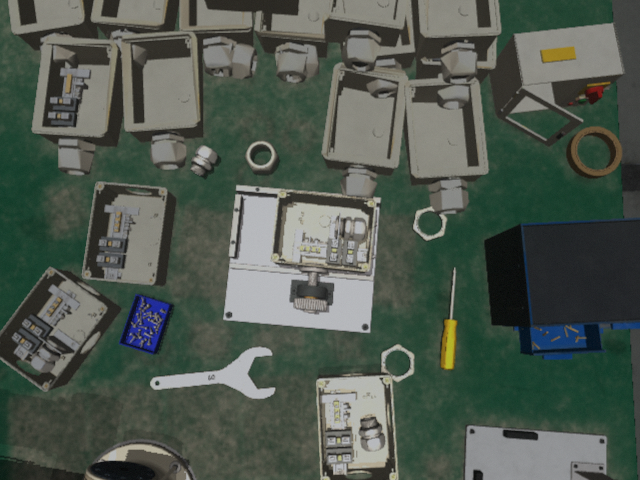

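View pics/side0.png

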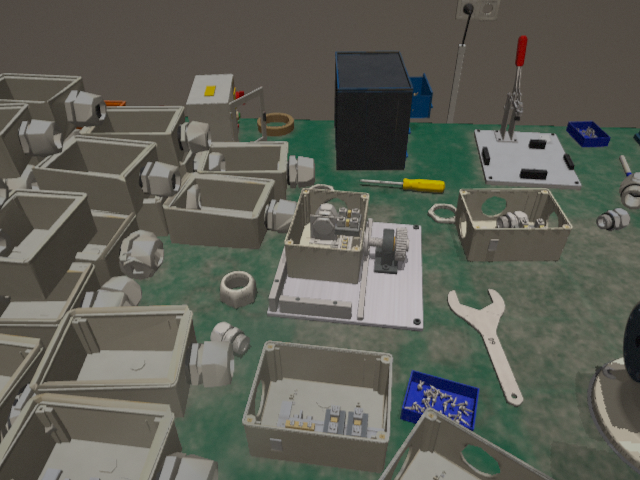

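```bash
cat > h.py <<'E'
from rig import *
import cv2,numpy as np
from scipy.spatial.transform import Rotation as R
def ray(d,px,z):
    K,T=d["K"],d["T"]
    v=T[:3,:3]@np.linalg.inv(K)@np.array([px[0],px[1],1.]);o=T[:3,3]
    return o+v*(z-o[2])/v[2]
def proj(d,P):
    T=np.linalg.inv(d["T"]);p=T[:3,:3]@np.asarray(P)+T[:3,3]
    return (d["K"]@p)[:2]/p[2]
E
python3 - <<'E'
from h import *
t=camera("top")
H=dict(fixture=0,wheel_centre=.0505,box_mid=.05,end_stop=.026,gland=0,dome_nut=0,locknut=0)
for n,z in H.items():
    r=landmark_of(n,"top")[0];print("top",n,ray(t,r["at"],z).round(4))
s=camera("side")
for n,z in H.items():
    for r in landmark_of(n,"side")[:2]:print("side",n,ray(s,r["at"],z).round(4),r["conf"])
E
```

```text
top fixture [ 0.4672 -0.2982  0.    ]
top wheel_centre [ 0.3797 -0.324   0.0505]
top box_mid [ 0.5184 -0.3375  0.05  ]
top end_stop [ 0.5259 -0.1756  0.026 ]
top gland [ 0.658  -0.0968  0.    ]
top dome_nut [ 0.6716 -0.2162  0.    ]
top locknut [ 0.5498 -0.5537  0.    ]
side fixture [ 0.4634 -0.2951  0.    ] 0.78
side fixture [ 0.5445 -0.5507  0.    ] 0.62
side wheel_centre [ 0.3764 -0.315   0.0505] 0.95
side box_mid [ 0.5179 -0.3543  0.05  ] 0.71
side end_stop [ 0.5262 -0.181   0.026 ] 0.84
side gland [ 0.6627 -0.0919  0.    ] 0.61
side dome_nut [ 0.6793 -0.2101  0.    ] 0.93
side locknut [ 0.5533 -0.559   0.    ] 0.66
```

The top picture shows the plate with near corners at about (224,320) and (368,332), the wheel at (311,305) and the box at (325,231). The side picture puts the wheel behind the box at (400,245); the detector first mistook the lock nut for it, then found the wheel. The fixture is yawed about -4°. Next I fit the yaw and check the wrist view.

Run:
```python
from h import *
t=camera("top");m=cut_out("fixture","top")[0]["mask"].astype(np.uint8)
c=max(cv2.findContours(m,0,1)[0],key=cv2.contourArea)[:,0,:]
W=np.array([ray(t,p,.01)[:2] for p in c])
# left/right/near plate edges by robust fits in a frame turned by the first guess
th=-.07
for it in range(3):
    Rm=np.array([[np.cos(th),-np.sin(th)],[np.sin(th),np.cos(th)]]);L=W@Rm
    def fit(sel,a,b): # value of coord b as fn of a
        p=L[sel]; return cv2.fitLine(p[:,[a,b]].astype(np.float32),cv2.DIST_HUBER,0,.001,.001).ravel()
    lo=L.min(0);hi=L.max(0)
    mid=(L[:,0]>lo[0]+.02)&(L[:,0]<lo[0]+.11)
    f1=fit(mid&(L[:,1]>hi[1]-.012),0,1);f2=fit(mid&(L[:,1]<lo[1]+.012),0,1)
    f3=fit((L[:,0]<lo[0]+.01)&(L[:,1]>lo[1]+.02)&(L[:,1]<hi[1]-.02),1,0)
    s=[f1[1]/f1[0],f2[1]/f2[0],-f3[1]/f3[0]];print("slopes",np.round(s,4),"width",f1[3]-f2[3],"near",f3[3])
    th+=np.mean(s)
ctr=Rm@np.array([f3[3]+.135,(f1[3]+f2[3])/2]);print("th",th,"ctr",ctr)
w=camera("wrist");print(w["K"].round(1).tolist(),w["T_tool_cam"].round(4).tolist())
```

```text
slopes [ 0.0144 -0.0004 -0.0052] width 0.28801215 near 0.35382658
slopes [ 0.0119 -0.0033 -0.0081] width 0.28798503 near 0.35304514
slopes [ 0.0118 -0.0035 -0.0083] width 0.28798467 near 0.35299954
th -0.06688027 ctr [ 0.46899614 -0.30004147]
[[352.4, 0.0, 314.8], [0.0, 352.4, 240.6], [0.0, 0.0, 1.0]] [[-0.0003, -0.9569, -0.2903, 0.0733], [1.0, -0.0, -0.001, 0.001], [0.0009, -0.2903, 0.9569, -0.1435], [0.0, 0.0, 0.0, 1.0]]
```

```bash
cat >> h.py <<'E'
TH=-.068; FX=np.array([np.cos(TH),np.sin(TH),0]); FY=np.array([-np.sin(TH),np.cos(TH),0]); Z=np.array([0,0,1.])
def ori(alpha=0.):  # camera on the robot's side, tool z tilted forward by alpha
    tz=np.sin(alpha)*FX-np.cos(alpha)*Z; ty=-FY; ty=np.cross(tz,np.cross(ty,tz)); tx=np.cross(ty,tz)
    return R.from_matrix(np.c_[tx,ty,tz]).as_quat(scalar_first=True)
def wristcam():
    o=get_obs(); d=camera("wrist")
    T=np.eye(4);T[:3,:3]=R.from_quat(o["tool_rot"],scalar_first=True).as_matrix();T[:3,3]=o["ee_pos"]
    d["T"]=T@d["T_tool_cam"];return d
def viewpose(target,alpha,dist,Ttc):
    q=ori(alpha);Rt=R.from_quat(q,scalar_first=True).as_matrix()
    look=Rt@Ttc[:3,2]; return target-dist*look-Rt@Ttc[:3,3],q
E
python3 - <<'E'
from h import *
Ttc=camera("wrist")["T_tool_cam"]
P=np.array([.365,-.322,.06])
for a in (50,40,30,20):
    for dist in (.22,.26,.3):
        p,q=viewpose(P,np.radians(a),dist,Ttc); j=solve_ik(p,q); print(a,dist,p.round(3),None if j is None else np.round(j,2))
print(solve_ik([.37,-.32,.12],ori()))
for a in (40,30,20):
    p,q=viewpose(P,np.radians(a),.26,Ttc)
    try: move_ptp(p,q);print("at",a);break
    except Unreachable: pass
w=wristcam();cv2.imwrite("pics/w1.png",w["color"][:,:,::-1])
for n in("wheel_centre","box_mid"):
  for r in landmark_of(n,"wrist")[:2]:print(n,r["at"],r["conf"],ray(w,r["at"],.0505))
print(get_obs()["t"],get_obs()["ee_pos"],proj(w,P))
E
```

```text
50 0.22 [ 0.308 -0.317  0.096] [-1.23  0.07 -0.52 -1.1  -0.91 -2.86]
50 0.26 [ 0.286 -0.316  0.129] [-1.27 -0.01 -0.5  -1.03 -0.99 -2.95]
50 0.3 [ 0.264 -0.314  0.163] [-1.31 -0.07 -0.47 -0.97 -1.08 -3.02]
40 0.22 [ 0.315 -0.318  0.105] [-0.95 -0.01 -0.5  -0.8  -0.77  2.96]
40 0.26 [ 0.299 -0.317  0.142] [-0.97 -0.09 -0.48 -0.73 -0.85  2.88]
40 0.3 [ 0.283 -0.316  0.179] [-1.   -0.15 -0.43 -0.69 -0.95  2.82]
30 0.22 [ 0.323 -0.318  0.113] [-0.71 -0.04 -0.5  -0.47 -0.73  2.51]
30 0.26 [ 0.314 -0.318  0.152] [-0.72 -0.1  -0.46 -0.43 -0.83  2.46]
30 0.3 [ 0.305 -0.317  0.191] [-0.74 -0.15 -0.4  -0.4  -0.93  2.42]
20 0.22 [ 0.333 -0.319  0.12 ] [-0.56 -0.   -0.46 -0.23 -0.81  2.2 ]
20 0.26 [ 0.331 -0.319  0.16 ] [-0.57 -0.05 -0.4  -0.21 -0.92  2.17]
20 0.3 [ 0.329 -0.319  0.2  ] [-0.57 -0.08 -0.33 -0.19 -1.02  2.15]
[-0.3919421   0.20150844 -0.25384587  0.         -1.11544202  1.89473842]
at 40
wheel_centre [311.8, 234.3] 0.92 [ 0.3754204  -0.31996207  0.0505    ]
box_mid [323.0, 93.7] 0.84 [ 0.51867875 -0.3396932   0.0505    ]
4.825 [ 0.29946593 -0.31662863  0.14209146] [315.34623371 241.6980353 ]
```

View pics/w1.png

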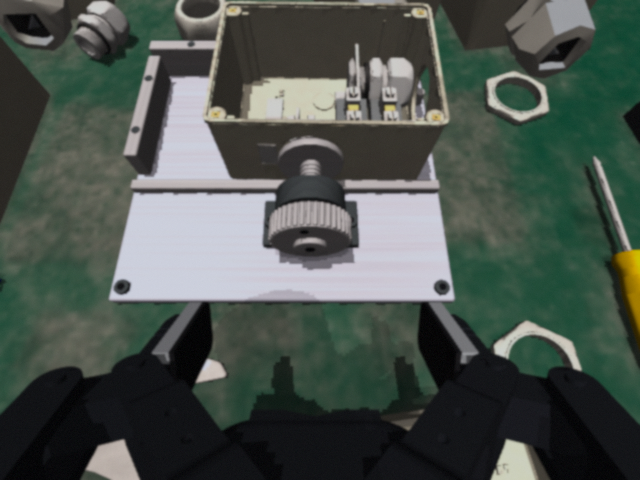

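The wrist picture shows the wheel face clear, with its hub at (310,243) and the dimple near (304,232), just left of the top. The wheel centre is at about (0.3755,-0.320), which agrees with the other views. I'll do a touch and one trial stroke.

```bash
cat >> h.py <<'E'
WC=np.array([.376,-.320,.0505])
def at(y,z,turns,dx=-.005): return WC*[1,1,0]+FX*(dx-.008*turns)+FY*y+Z*z
def stroke(turns,z,y0=-.026,y1=.026,rate=.1):
    move_straight(at(y0,z,turns),rate=.25)
    move_straight(at(y1,z,turns),rate=rate); f=get_obs()["ft_force"]
    move_straight(at(y1-.006,z+.012,turns),rate=.25)
    move_straight(at(y0,z+.010,turns),rate=.25)
def look(turns,name,alpha=40,dist=.2):
    Ttc=camera("wrist")["T_tool_cam"]
    p,q=viewpose(WC+FX*(-.01-.008*turns)+Z*.005,np.radians(alpha),dist,Ttc)
    move_ptp(p,q);w=wristcam()
    # rectify the wheel's face plane: 6 px per mm, 80 mm square
    c=WC-FX*(.010+.008*turns);a=.04
    src=[proj(w,c-FY*sy*a+Z*sz*a) for sy,sz in((-1,1),(1,1),(1,-1),(-1,-1))]
    M=cv2.getPerspectiveTransform(np.float32(src),np.float32([[0,0],[480,0],[480,480],[0,480]]))
    im=cv2.warpPerspective(w["color"],M,(480,480))
    cv2.imwrite(f"pics/{name}.png",np.hstack([im,w["color"][100:400:,220:420].repeat(1,0)if 0 else cv2.resize(w["color"][140:340,240:380],(320,480))])[:,:,::-1])
    r=landmark_of("wheel_centre","wrist")
    if r: print("wheel",r[0]["conf"],ray(w,r[0]["at"],.0505).round(4))
    return w,im
E
python3 - <<'E'
from h import *
look(0,"f0")
command_gripper(0.0)
z0=.110
move_ptp(at(0,z0,0),ori())
f0=get_obs()["ft_force"]
print(move_straight(at(0,.076,0),rate=.03,until_force=3));o=get_obs();print("contact",o["ee_pos"],o["ft_force"]-f0,o["t"],o["width"])
zc=o["ee_pos"][2]
move_straight(at(0,zc+.01,0));move_straight(at(-.026,zc+.01,0),rate=.25)
t=get_obs()["t"]
move_straight(at(-.026,zc-.001,0),rate=.25);f0=get_obs()["ft_force"]
for y in (-.013,0,.013,.026):
    move_straight(at(y,zc-.001,0),rate=.1);o=get_obs();print(y,(o["ee_pos"]-at(y,zc-.001,0)).round(4),(o["ft_force"]-f0).round(1))
move_straight(at(.026,zc+.012,0),rate=.25);print(get_obs()["t"]-t)
look(.2,"f1");print(get_obs()["t"])
a,b=cv2.imread("pics/f0.png"),cv2.imread("pics/f1.png");cv2.imwrite("pics/f01.png",cv2.resize(np.vstack([a,b]),(500,600)))
E
```

```text
wheel 0.95 [ 0.3789 -0.317   0.0505]
True
contact [ 0.37087864 -0.31975611  0.08222867] [0.10404605 1.64986384 6.53444282] 8.025 0.00021461085243654746
-0.013 [0.0003 0.0004 0.0005] [ 0.1 -0.6  0.3]
0 [0.0003 0.0001 0.0009] [-0.4  1.6  5.8]
0.013 [0.0004 0.0002 0.0004] [-0.5  1.7  6.3]
0.026 [-0.0002  0.0001 -0.0003] [ 0.2 -0.3  0.2]
1.6333000000000002
wheel 0.77 [ 0.3764 -0.3169  0.0505]
11.4
```

View pics/f01.png

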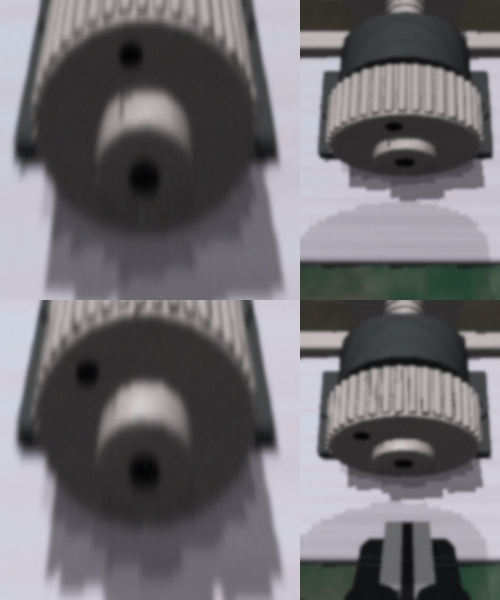

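Dimple went from about 0.20 rad left of the top to about 0.88 (rectified view), so one stroke turned the wheel about 0.68 rad with a 6 N press and no trouble. I'll use longer strokes that follow the rim.

```bash
cat >> h.py <<'E'
ZC=.0822
def stroke(turns):
    for y,z,r in((-.024,.010,.25),(-.023,-.0066,.25),(-.011,-.0022,.1),(.011,-.0022,.1),(.022,-.0068,.1),(.024,.010,.25)):
        move_straight(at(y,ZC+z,turns),rate=r)
def dimple(im):
    g=cv2.GaussianBlur(cv2.cvtColor(im,cv2.COLOR_RGB2GRAY),(0,0),6).astype(float)
    yy,xx=np.mgrid[:480,:480];r=np.hypot(xx-232,yy-206);g[(r<95)|(r>140)]=255
    v,u=np.unravel_index(g.argmin(),g.shape);return np.arctan2(232-u,206-v)%6.283,g.min(),(u,v)
E
python3 - <<'E'
from h import *
for n in("f0","f1"): print(dimple(cv2.imread(f"pics/{n}.png")[:,:480]))
move_ptp(at(-.024,ZC+.02,.15),ori())
a=.68
for i in range(3):
    t=get_obs()["t"]; stroke((a+.4)/6.283); a+=1.2; print(get_obs()["t"]-t)
w,im=look(a/6.283,"f2");print(dimple(im),get_obs()["t"])
E
```

```text
(np.float64(0.19424099618140395), np.float64(8.0), (np.int64(208), np.int64(84)))
(np.float64(0.8016129584018505), np.float64(9.0), (np.int64(138), np.int64(115)))
1.6584000000000003
1.75
1.75
wheel 0.96 [ 0.3728 -0.3174  0.0505]
(np.float64(3.1012105780252934), np.float64(7.0), (np.int64(228), np.int64(305))) 18.8083
```

View pics/f2.png

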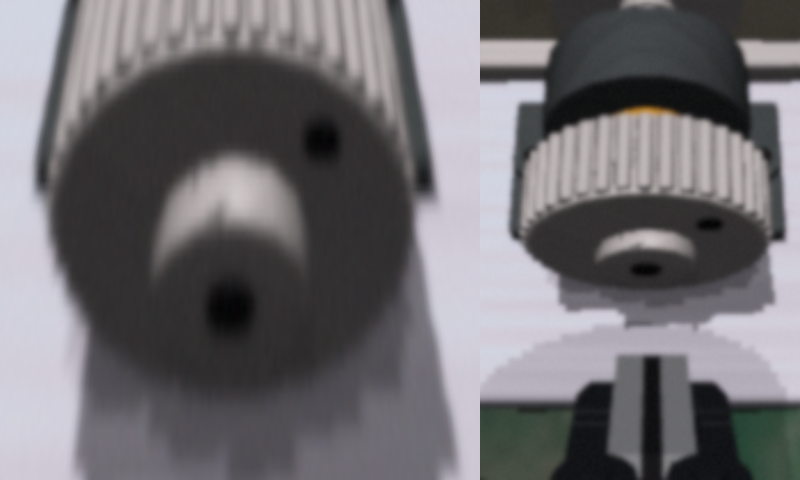

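The picture has the face centre at (232,222) and the dimple at (322,138), 5.46 rad anticlockwise of the top (the detector picked up the hub hole instead). That is 5.26 rad so far, about 1.53 per stroke, and the 6 mm advance agrees. Five more strokes should give about 12.9 rad.

Run:
```python
from h import *
a=5.26
move_ptp(at(-.024,ZC+.02,(a+.7)/6.283),ori())
for i in range(5): stroke((a+.7)/6.283); a+=1.53
w,im=look(a/6.283,"f3");print(get_obs()["t"])
for r in landmark_of("box_mid","wrist")[:1]:print(ray(w,r["at"],.05),r)
```

```text
Traceback (most recent call last):
  File "h.py", line 32, in look
    move_ptp(p,q);w=wristcam()
    ~~~~~~~~^^^^^
rig.Unreachable: the arm cannot take that pose within its joint ranges
```

Run:
```python
from h import *
for al,d in((35,.2),(30,.2),(25,.2),(30,.24)):
    try: w,im=look(2.05,"f3",al,d);print(al,d);break
    except Unreachable: print("no",al,d)
print(get_obs()["t"])
for r in landmark_of("box_mid","wrist")[:1]:print(ray(w,r["at"],.05),r)
```

```text
wheel 0.57 [ 0.3608 -0.3177  0.0505]
35 0.2
29.5917
[ 0.51719497 -0.33948427  0.05      ] {'at': [328.0, 24.6], 'conf': 0.83}
```

View pics/f3.png

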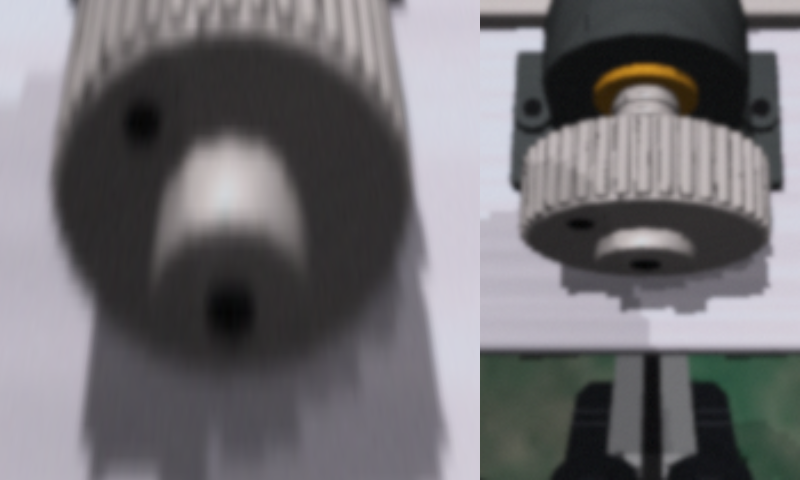

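The dimple is at (142,120) with the face centre at (232,205), which is 0.81 rad. The total is therefore 13.18 rad, or 2.10 turns, and the advance of about 17 mm agrees. That is within tolerance, so I'll push the box.

```bash
cat >> h.py <<'E'
C=np.array([.4675,-.2985,0])
def fx(x,y,z): return C+FX*x+FY*y+Z*z
def loc(p): d=np.asarray(p)-C; return np.round([d@FX*1e3,d@FY*1e3,p[2]*1e3],1)
E
python3 - <<'E'
from h import *
p=get_obs()["ee_pos"]
move_straight(p+[0,0,.13],rate=.25)
move_ptp(fx(.0475,-.172,.18),ori())
move_straight(fx(.0475,-.172,.079),rate=.15)
f0=get_obs()["ft_force"]
hit=move_straight(fx(.0475,-.065,.079),rate=.05,until_force=8);o=get_obs();print(hit,loc(o["ee_pos"]),(o["ft_force"]-f0).round(1),o["t"])
hit=move_straight(fx(.0475,-.045,.079),rate=.02,until_force=4);o=get_obs();print(hit,loc(o["ee_pos"]),(o["ft_force"]-f0).round(1),o["t"])
d=camera("top");cv2.imwrite("pics/t2.png",cv2.resize(d["color"][150:350,180:440],(780,600))[:,:,::-1])
for n in("box_mid","end_stop"):
    r=landmark_of(n,"top")
    if r:print(n,loc(ray(d,r[0]["at"],.05 if n=="box_mid" else .026)))
E
```

```text
True [ 48.7 -67.6  79.9] [-0.3 -0.7  0.6] 34.1833
True [ 48.7 -67.5  79.8] [ 0.8 -1.2  0.7] 34.5083
box_mid [54.4 36.5 50. ]
```

View pics/t2.png

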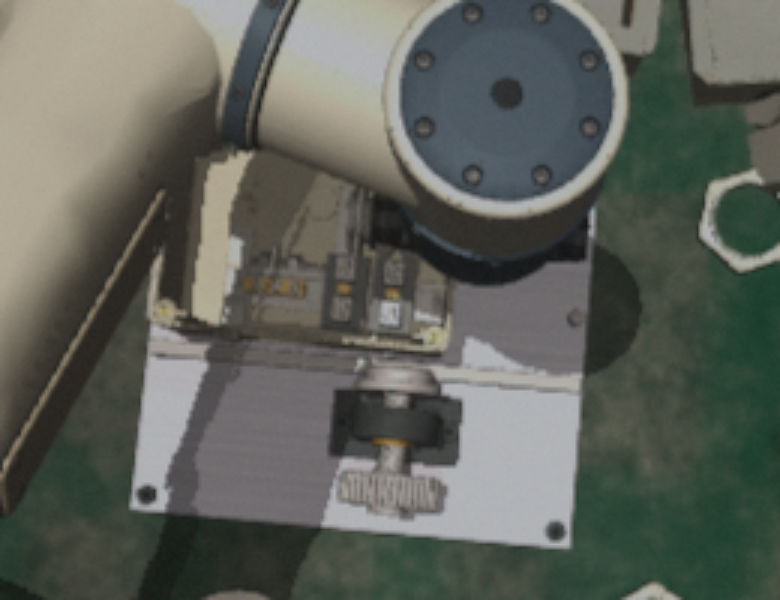

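The picture shows the box slid left, its left wall near the stop (wall at column 155, right corner at 440) and the wheel well away from the nut block. The box seems to be meeting the stop. I'll press gently once more, retract and check.

Run:
```python
from h import *
f0=get_obs()["ft_force"]
hit=move_straight(fx(.0475,-.058,.079),rate=.008,until_force=5);o=get_obs();print(hit,loc(o["ee_pos"]),(o["ft_force"]-f0).round(1),o["ft_force"].round(1))
sleep(.2);print(loc(get_obs()["ee_pos"]),get_obs()["ft_force"].round(1))
move_straight(fx(.0475,-.105,.079),rate=.1)
move_straight(fx(.0475,-.105,.2),rate=.25)
# look from above the left end with the wrist camera
Ttc=camera("wrist")["T_tool_cam"]
for al,d in((0,.3),(-10,.3),(0,.26)):
    p,q=viewpose(fx(.02,.1,.04),np.radians(al),d,Ttc)
    try: move_ptp(p,q);break
    except Unreachable: print("no",al,d)
w=wristcam();cv2.imwrite("pics/w4.png",w["color"][:,:,::-1])
for n in("box_mid","end_stop"):
    r=landmark_of(n,"wrist")
    if r:print(n,r[0]["conf"],r[0]["at"],loc(ray(w,r[0]["at"],.05 if n=="box_mid" else .026)))
print(get_obs()["t"],get_obs()["ee_pos"])
```

```text
True [ 48.8 -67.6  79.9] [-0.6  0.1  0.4] [-0.  -1.   1.6]
[ 48.7 -67.6  79.7] [ 0.3 -1.7  2.1]
box_mid 0.9 [396.1, 205.1] [52.6 34.9 50. ]
end_stop 0.73 [278.3, 204.6] [ 48.3 131.2  26. ]
37.525 [ 0.50827287 -0.20170972  0.18336975]
```

View pics/w4.png

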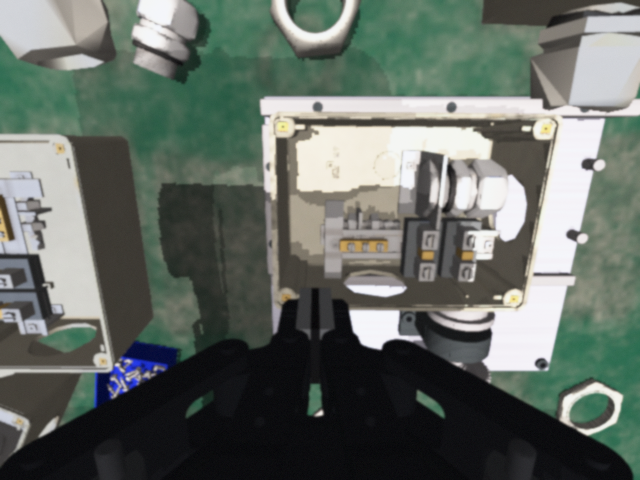

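The picture shows the box near the stop, with its left wall top at column 272. The finger geometry also says home: face at -67.6+14.5 = -53 mm. From inside the box the camera can't see the gap, so I'll look once from the left side.

Run:
```python
from h import *
Ttc=camera("wrist")["T_tool_cam"]
for d in(.3,.26):
    p,q=viewpose(fx(.06,.19,.04),0,d,Ttc)
    try: move_ptp(p,q);break
    except Unreachable: print("no",d)
w=wristcam()
u=[proj(w,fx(.0475,.131,z)) for z in(.01,.042,.09)];print(np.round(u,1),get_obs()["t"])
for x in(-.02,.03,.08,.115):print(x,proj(w,fx(x,.131,.042)).round(1),proj(w,fx(x,.131,.09)).round(1))
c=int(u[1][0]);r=int(u[1][1])
cv2.imwrite("pics/w5.png",cv2.resize(w["color"][max(r-110,0):r+110,c-80:c+80],None,fx=2.7,fy=2.7,interpolation=cv2.INTER_CUBIC)[:,:,::-1]);print(c-80,max(r-110,0))
```

```text
[[377.9 244.6]
 [384.2 255.8]
 [396.7 277.8]] 38.1
-0.02 [380.  325.8] [390.8 357.9]
0.03 [383.1 274.8] [395.1 299.7]
0.08 [386.5 218.8] [399.9 234.7]
0.115 [389.1 176.1] [403.6 184.4]
304 145
```

View pics/w5.png

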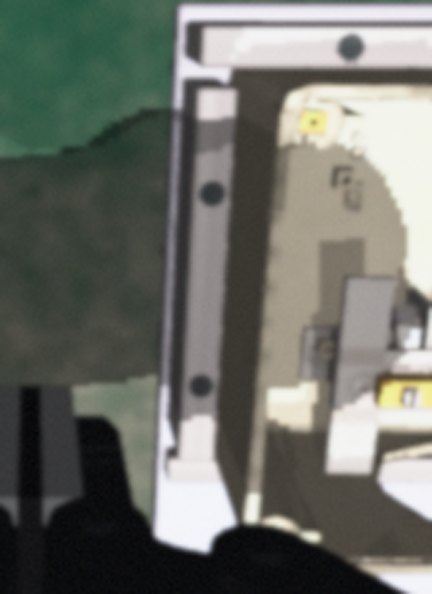

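The picture shows the stop's inner edge (columns 216–237) meeting the dark box wall directly, with no plate visible between them, as predicted for home. The arm is clear, so I'll hand in.

Run:
```python
from h import *
p=get_obs()["ee_pos"];move_straight(p+[0,0,.06],rate=.2);sleep(.3);print(get_obs()["ee_pos"],get_obs()["t"]);print(close_job())
```

```text
[ 0.5539295  -0.11401505  0.24269164] 38.85
the job is handed in; nothing more can be done
None
```

I loosened the screw by about 2.1 turns, pushed the freed box left until it rested against the end stop, and handed the job in at 38.9 s with the arm clear of everything; the verdict was not shown.

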